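Set the planting gauge over the terrarium jar

TASK

On the planting jig, slide the green sled with its jar under the gauge arm until it is fully home against the stop. Then press the blue lock button all the way down to release the arm, take the arm by its orange knob and draw it out until its black index is level with the red clip on the scale, and finish while still gripping the knob and holding it there, because the arm springs back if let go. Do not shift the red clip, and leave the other things on the table where they are.

Things in the scene. Friction and masses are not known exactly. Their poses are not given: they have to be found in the camera images.
- jig: Fixed plywood board 280 x 430 x 12 mm with grey column and sleeve. Origin: underside of the board, below the jar's home place. x points to the column, away from the robot (yaw within 0.3 rad), y left along the sled's way, z up. Sleeve: x 115 to 200, y -21 to 21, top z 175 mm. White scale: x -60 to 180, y 49 to 71, top z 150. Two loose things under 75 mm high stand on it at y 125 mm.
- sled (a joint): The green sled (100 x 180 mm) that carries an open glass jar (90 mm wide, its rim at jig z 103 mm), sliding in rails along the jig's +y; value in m, starts at 0 to 0.05 (drawn out to the right), 0.13 is fully home against the stop. About 2 N of friction; it stays where it is left.
- sled_grip (a point): On the axis of the sled's yellow upright post, 26 mm in diameter, 25 mm below its top (top at jig z 103 mm). The post stands 110 mm on the jig's -y side of the jar's centre, 65 mm from the jar's wall; with the sled home it is at jig x 0, y -110 mm.
- lock_button (a joint): The blue lock button on top of the sleeve, pressed straight down; value in m, 0 up (arm locked), 0.008 fully down (arm free). It takes about 4 N and stays down where it is pushed; below about 0.006 the arm is still locked.
- lock_top (a point): Centre of the top of the blue button, a cylinder 28 mm across at jig x 160, y 0; its top is at z 195 mm when up, 187 mm when down, with a black collar 40 mm across under it whose top is at z 181 mm.
- gauge_arm (a joint): The telescoping gauge arm, a 20 mm square aluminium tube that slides out of the sleeve along the jig's -x, towards the robot; value in m, 0 as pushed in, at most 0.12. A spring pulls it back with 3 N when in, about 6 N when drawn out, so it must be held. It cannot move until the lock button is down.
- knob_grip (a point): The orange knob, a square post 20 x 20 x 60 mm standing on the front end of the arm, sides along the jig's axes. Point on its axis at jig z 205 mm, 22 mm below its top (z 227 mm): where to grip it from above. With the arm pushed in it is at jig x 55, y 0 mm, 60 mm from the sleeve's front face and 105 mm from the button's axis.
- index_tip (a point): Free end of the black index, a flat needle 4 mm wide that reaches from the arm's front end below the knob 56 mm to the jig's +y, passing just over the scale and the clip; same jig x as the knob, its height is jig z 161 mm.
- clip_mark (a point): Centre of the top of the red marker clip on the white scale, 10 mm wide along the jig's x, 30 mm along y, top at jig z 157 mm; axes as the jig's. It stands at jig x 15 to -27 mm. The arm is set when index_tip and clip_mark have the same jig x.

How it is judged:
On the way, in this order (a step that is already met when the one before it is completed fails the run):
1. the sled is fully home against its stop (value of joint sled above 0.124 m), for 0.2 s.
2. the lock button is pressed down (value of joint lock_button above 0.0062 m), for 0.2 s.
3. the arm is drawn out by its knob to the red clip (x of index_tip in the frame of clip_mark between -0.005 and 0.005 m and contact force between the fingers and gauge_arm above 2 N), for 0.3 s.
At the end, for the whole second after the job is handed in: The sled is within 6 mm of fully home, the lock button is down (over 6.2 mm of its 8 mm), the index is within 5 mm of the middle of the red clip along the scale, and the arm is held there still, with the fingers gripping the orange knob (over 2 N) (all of step 3 and value of joint sled above 0.124 m and value of joint lock_button above 0.0062 m and velocity of joint gauge_arm between -0.01 and 0.01 m/s); the arm keeps its last pose, push and grip.
It fails at once if the red clip is shifted along its scale (over 4 mm) (distance of clip_mark from where it was at the start of the episode above 0.004 m).
It fails at once if one of the other things on the table is moved (over 20 mm) (distance of any of pot_a, pebble, pot_b, can, spoon, bowl, sand_jar from where it was at the start of the episode above 0.02 m).
It also fails if it takes over 56 s, if anything falls off the work surface, if the arm or the gripper's body presses on something with over 40 N, if the wrist force passes 120 N, or if a joint passes its speed limit or range.

ROBOT

A 6-joint arm with a two-finger parallel gripper is mounted at the origin on the work surface. World frame = base frame: x ahead of the robot, y to its left, z up, the work surface at z = 0. Lengths are in m, angles in rad, forces in N, time in s.
With the tool pointing down it reaches from about 0.325 to 1 m from the base axis. Payload 5.1 kg.
Tool frame: the origin (TCP) lies at the centre of the arm's flange, where the gripper is bolted on; the fingertips stand 173 mm ahead of it and the grasp point (between the pads) lies 155 mm ahead of it; z points along the fingers, x is the direction in which the jaws open and shut, and the axes are right-handed (so a half turn about z gives the same grasp; the last joint's range is limited). The gripper opens to 85 mm and grips with 20 to 120 N. Pads are 22 mm wide; open, the fingers measure 114 mm over their backs; the gripper's body (76 mm by 85 mm) begins 54 mm behind the grasp point. The pads swing forward as they close: fully open they stand 13 mm farther back than shut.
Start: joints at [1.128, 0.124, 1.65, -0, 1.367, -0.083], TCP at [0.229, 0.608, 0.405] pointing down, gripper open.
Joint ranges: [-2.61, 2.61], [-1.02, 2.33], [0.03, 2.71], [-1.35, 4.49], [0.32, 2.68], [-2.91, 2.91]. Speed limits (rad/s): [2.57, 2.57, 3.14, 3.14, 3.14, 3.14].

INTERFACE

Orientations are given as a unit quaternion [w, x, y, z].
In Python, from workcell import env gives the robot as it stands.
- The arm moves only by the shell command python3 -m crank 'ROWS' [FORCE]. ROWS is JSON, one flat list of numbers, 7 for each row, row after row: the finger opening in m, from 0 to 0.0854, then the shift along the tool's x, y, z in m, then the turn, a rotation vector about the tool's x, y, z in degrees. A call has 1 to 12 rows; each row is the pose to reach, as a shift and turn from the pose commanded when the call began, along the tool's axes at that moment; what a row does not reach only later rows make up. A row lasts 1/8 s, in which the tool goes at most 62.5 mm and 10.7 degrees, less where a joint would pass 70% of its speed; a pose out of reach is approached as far as the arm can. A call with a gripper value outside its range is refused whole. The fingers move at their own pace and stop on an object; FORCE is the grip in N (left out, the last holds). Time passes only in rows, so rows that repeat a pose let the fingers close. It gives the time, the measured TCP pose, the force and the opening at its end, in the units of the state.
- env.observe(): the state, without advancing time (a new reading comes with each control period).
- env.read_camera(name): name is "scene" or "side" or "wrist"; returns (picture, depth): 420x560x3 uint8, blue, green, red; 420x560 float32, m along the optical axis (not along the pixel's ray), 0 where there is no reading.
- env.camera_params(name): a dict with "intrinsics" (3x3 intrinsics, pixels), "k1" (the pictures are not rectified: a ray, as slopes to the right and down, at radius r is drawn at 1 + k1 r^2 times it, then the intrinsics apply), "T" (4x4, takes a point from camera to world coordinates). Camera axes: x right, y down, z forward; pixel columns grow to the right and rows downward; lengths in m; the calibration is good to about 2 mm. A picture is of the moment at which its call begins: read the wrist's pose just before it. camera_params takes no time and is no camera call; for the wrist camera it gives the pose at the moment of the call.
- env.finish_job(): hands the job in, once; it reports no verdict.
The state is a dict: "time": time; "joint_pos": joint angles; "qd": joint speeds; "joint_efforts": joint torques, N m; "ee_pos": TCP position; "orientation": TCP orientation; "force": force on the tool from outside, world axes, zero at the start; "moment": the same for the moment, N m; "width": opening from 0.0 (shut) to 1.0 (fully open).
Only numpy, scipy, OpenCV 4.12 (cv2) and the standard library are available. Lean on these libraries where they do the work, as an engineer would, in place of code of your own. Each camera call takes 0.05 s, during which the arm holds its last target. There are 200 camera calls.

## Working session

There is one attempt and no reset: what is moved stays moved. The work goes in short steps, Python scripts to look and compute and a shell command to move; the robot and the scene stay as the last step left them, time stands still between calls to the robot, and variables do not carry over. Pictures are saved under pics/ and viewed, about 8 in all and at most 12, crops included, and the job is handed in when it is done.

```bash
mkdir -p pics; ls; cat > h.py <<'E'
import numpy as np, cv2, json
from workcell import env
from scipy.spatial.transform import Rotation as R
def snap(n):
    P=env.camera_params(n); im,d=env.read_camera(n); return im,d,P
def ray(P,uv):
    K=np.array(P["intrinsics"]); k1=P["k1"]; T=np.array(P["T"])
    uv=np.atleast_2d(uv).astype(float)
    n=cv2.undistortPoints(uv[:,None,:],K,np.array([k1,0,0,0,0.]))[:,0]
    return T[:3,3], np.c_[n,np.ones(len(n))]@T[:3,:3].T
def onplane(P,uv,z):
    o,d=ray(P,uv); return o+d*((z-o[2])/d[:,2])[:,None]
def pts(P,uv,depth):
    o,d=ray(P,uv); return o+d*np.asarray(depth)[:,None]
def proj(P,X):
    T=np.array(P["T"]); c=(np.atleast_2d(X)-T[:3,3])@T[:3,:3]
    n=c[:,:2]/c[:,2:]; n=n*(1+P["k1"]*(n**2).sum(1,keepdims=True))
    K=np.array(P["intrinsics"]); return n*[K[0,0],K[1,1]]+K[:2,2]
def Rt(o): return R.from_quat([o[1],o[2],o[3],o[0]]).as_matrix()
E
python3 - <<'E'
from h import *
s=env.observe(); print(s)
for n in("scene","side"):
    im,d,P=snap(n); cv2.imwrite(f"pics/{n}0.png",im); np.savez(f"{n}0.npz",im=im,d=d,P=P); print(n,P)
E
```

```text
pics
{'time': 0.0, 'joint_pos': array([ 1.12839151e+00,  1.24515289e-01,  1.65167815e+00,  1.34194710e-05,
        1.36748042e+00, -8.25850550e-02]), 'qd': array([-0.00086471,  0.00071703, -0.00040321, -0.00116538,  0.00162848,
       -0.00021196]), 'joint_efforts': array([ 2.61538271e-04, -4.23622048e+01, -3.65454125e+01, -4.59040029e-05,
        7.13650734e-03, -1.30462723e-06]), 'ee_pos': array([0.2287791 , 0.60814335, 0.40344359]), 'orientation': array([ 5.13982037e-04,  8.22224611e-01,  5.69162196e-01, -9.04830808e-04]), 'force': array([0.06341564, 0.1538356 , 0.87761166]), 'moment': array([0.00387444, 0.01715421, 0.02149042]), 'width': 0.9972197274113556}
scene {'intrinsics': array([[427.51805236,   0.        , 276.61652351],
       [  0.        , 427.51805236, 203.62641555],
       [  0.        ,   0.        ,   1.        ]]), 'k1': -0.05116608387212771, 'T': array([[ 0.11279344,  0.80020939, -0.58901831,  1.03384442],
       [ 0.99353524, -0.09850238,  0.05643582, -0.0461018 ],
       [-0.01285923, -0.59157604, -0.80614665,  0.787086  ],
       [ 0.        ,  0.        ,  0.        ,  1.        ]])}
side {'intrinsics': array([[432.93027754,   0.        , 279.21580854],
       [  0.        , 432.93027754, 211.72464869],
       [  0.        ,   0.        ,   1.        ]]), 'k1': -0.10898674225533357, 'T': array([[-9.56864884e-01, -1.52260512e-01,  2.47439550e-01,
         3.74447068e-01],
       [-2.90533190e-01,  5.00749344e-01, -8.15377557e-01,
         6.74520055e-01],
       [ 2.44611787e-04, -8.52095553e-01, -5.23386195e-01,
         5.61936954e-01],
       [ 0.00000000e+00,  0.00000000e+00,  0.00000000e+00,
         1.00000000e+00]])}
```

View pics/scene0.png

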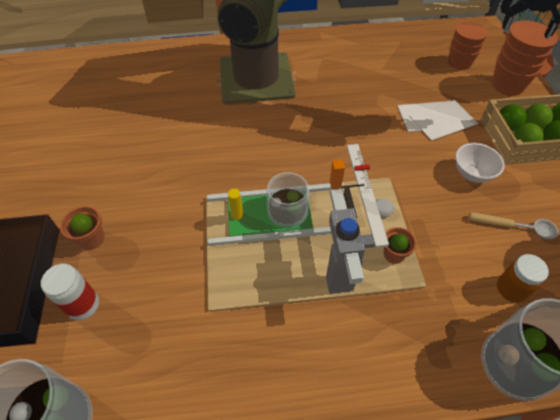

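View pics/side0.png

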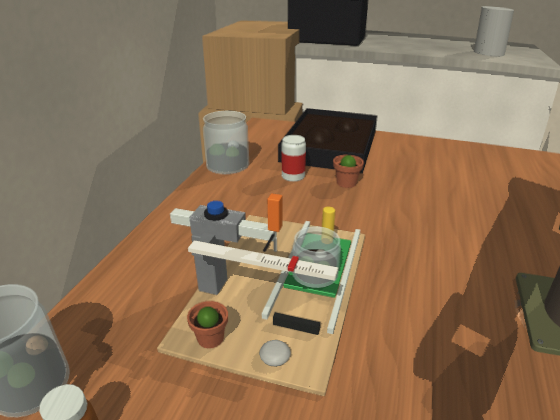

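Scene view: post top at (235,192), jar (288,200), knob (338,165), clip (361,168), button (348,227). Side view: post (329,212), knob (275,200), clip (293,263), button (216,208). The sled is drawn out and the arm pushed in. Next I locate the coloured tops.

```bash
cat >> h.py <<'E'
HS={"yellow":((20,150,90),(32,255,255)),"blue":((105,120,40),(125,255,255)),"orange":((5,180,90),(16,255,255)),"red":((0,190,70),(4,255,255)),"green":((50,120,40),(85,255,255))}
def cloud(im,d,P,col,box):
    hsv=cv2.cvtColor(im,cv2.COLOR_BGR2HSV); m=cv2.inRange(hsv,*map(np.array,HS[col]))
    if col=="red": m|=cv2.inRange(hsv,np.array((174,190,70)),np.array((180,255,255)))
    v,u=np.nonzero((m>0)&(d>0)); 
    X=pts(P,np.c_[u,v],d[v,u]); k=((X>box[0])&(X<box[1])).all(1)
    return X[k],np.c_[u,v][k]
E
python3 - <<'E'
from h import *
for n in("scene","side"):
    f=np.load(f"{n}0.npz",allow_pickle=True); im,d,P=f["im"],f["d"],f["P"].item()
    for col,zt in(("yellow",.103),("blue",.195),("orange",.227),("red",.157),("green",.0)):
        X,uv=cloud(im,d,P,col,[(.3,-.4,.012),(.9,.3,.3)])
        if len(X)<5: print(n,col,len(X));continue
        q=np.percentile(X,[2,50,98],axis=0).round(4)
        t=X[X[:,2]>q[2][2]-.006]; tu=uv[X[:,2]>q[2][2]-.006]
        print(n,col,len(X),q.tolist(),"top",len(t),t.mean(0).round(4),"plane",onplane(P,tu.mean(0),zt)[0].round(4) if zt else "")
        if col in("blue",):print(cv2.minAreaRect(t[:,:2].astype(np.float32)))
        if col=="red":print(cv2.minAreaRect((t[:,:2]*1000).astype(np.float32)))
    # white scale: top z ~.15
    hsv=cv2.cvtColor(im,cv2.COLOR_BGR2HSV); v,u=np.nonzero((d>0)&(hsv[...,1]<70)&(hsv[...,2]>140))
    X=pts(P,np.c_[u,v],d[v,u]); k=(abs(X[:,2]-.15)<.007)&(X[:,0]>.3)&(X[:,0]<.9)&(abs(X[:,1])<.3); X=X[k]
    print("scale",len(X),cv2.minAreaRect((X[:,:2]*1000).astype(np.float32)),X.mean(0), np.degrees(np.arctan2(*np.linalg.svd(X[:,:2]-X[:,:2].mean(0),full_matrices=False)[2][0][::-1])))
E
```

```text
scene yellow 353 [[0.4876, -0.0938, 0.0274], [0.5063, -0.0812, 0.0789], [0.5106, -0.0698, 0.1065]] top 102 [ 0.4991 -0.0816  0.1042] plane [ 0.4981 -0.0817  0.103 ]
scene blue 196 [[0.6485, 0.0957, 0.1891], [0.6611, 0.1082, 0.196], [0.6717, 0.1203, 0.198]] top 179 [0.66   0.1082 0.196 ] plane [0.6594 0.1084 0.195 ]
((0.6597411632537842, 0.1080755889415741), (0.025229722261428833, 0.02591189369559288), 37.98283767700195)
scene orange 386 [[0.5, -0.3787, 0.0527], [0.5619, 0.1066, 0.2088], [0.6449, 0.1869, 0.2297]] top 114 [0.5547 0.1086 0.228 ] plane [0.5539 0.1089 0.227 ]
scene red 467 [[0.5049, -0.3992, 0.0299], [0.6796, -0.3731, 0.0566], [0.6922, 0.1804, 0.1594]] top 45 [0.5067 0.1729 0.1581] plane [0.5058 0.1733 0.157 ]
((507.4221496582031, 172.97145080566406), (8.866843223571777, 27.11094093322754), 10.694156646728516)
scene green 1306 [[0.4526, -0.0988, 0.0218], [0.5176, -0.0433, 0.0245], [0.5457, 0.0708, 0.0273]] top 1297 [ 0.5103 -0.0388  0.0245] plane 
scale 1204 ((558.144287109375, 139.7805938720703), (242.0587921142578, 81.72393798828125), 0.0788845345377922) [0.57399998 0.1
[... 463 characters left out ...]
)
side orange 494 [[0.5428, 0.105, 0.1705], [0.5511, 0.1194, 0.2038], [0.5616, 0.1218, 0.2277]] top 110 [0.5519 0.114  0.226 ] plane [0.5514 0.1158 0.227 ]
side red 364 [[0.5008, -0.3851, 0.0259], [0.6458, -0.368, 0.0578], [0.6831, 0.1896, 0.1579]] top 80 [0.5042 0.1786 0.1566] plane [0.5041 0.1792 0.157 ]
((504.2706604003906, 176.4499053955078), (29.419588088989258, 8.596434593200684), 89.94994354248047)
side green 678 [[0.4489, -0.09, 0.0159], [0.4636, 0.0658, 0.0225], [0.5443, 0.0806, 0.0249]] top 605 [0.4799 0.0283 0.0228] plane 
scale 1984 ((590.982421875, 143.0767059326172), (82.37335968017578, 304.5904846191406), 89.15437316894531) [0.56523919 0.16719107 0.14947698] 175.08533747216146
```

```bash
python3 -m crank '[0.085,0,0,-0.06,0,0,0, 0.085,-0.04,0.035,-0.065,0,0,6, 0.085,-0.086,0.076,-0.065,0,0,14, 0.085,-0.132,0.117,-0.065,0,0,22, 0.085,-0.179,0.158,-0.065,0,0,30, 0.085,-0.226,0.2,-0.065,0,0,38, 0.085,-0.273,0.242,-0.065,0,0,46, 0.085,-0.32,0.284,-0.065,0,0,54, 0.085,-0.368,0.326,-0.065,0,0,60, 0.085,-0.416,0.368,-0.065,0,0,66, 0.085,-0.463,0.41,-0.065,0,0,69.4, 0.085,-0.463,0.41,-0.065,0,0,69.4]'
python3 - <<'E'
from h import *
s=env.observe(); print(s["time"],s["ee_pos"],Rt(s["orientation"]).round(3).tolist())
n="wrist";im,d,P=snap(n); cv2.imwrite(f"pics/{n}0.png",im); np.savez(f"{n}0.npz",im=im,d=d,P=P)
E
```

```text
time: 1.6
ee_pos: [0.4502, 0.0274, 0.4691]
orientation: [0.0, 1.0, -0.003, -0.001]
force: [-0.3, 0.3, 0.9]
width: 0.994
1.6 [0.45023376 0.02741111 0.46908076] [[1.0, -0.007, -0.001], [-0.007, -1.0, -0.0], [-0.001, 0.0, -1.0]]
```

View pics/wrist0.png

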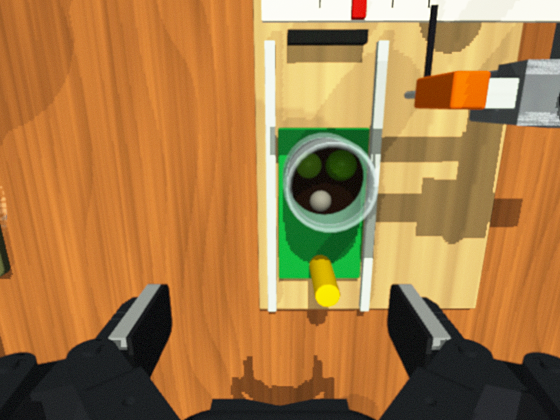

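The wrist camera sees the post top at (327,295), knob top at (432,92), clip at (359,8) and index needle at (432,40). The rails run almost vertically, so the yaw is near zero. I'll measure these now.

```bash
python3 - <<'E'
from h import *
f=np.load("wrist0.npz",allow_pickle=True); im,d,P=f["im"],f["d"],f["P"].item()
print(P["T"][:3].round(3).tolist())
for col,zt in(("yellow",.103),("orange",.227),("red",.157)):
    X,uv=cloud(im,d,P,col,[(.3,-.4,.02),(.9,.3,.3)])
    k=abs(X[:,2]-zt)<.005
    print(col,k.sum(),X[k].mean(0).round(4),onplane(P,uv[k].mean(0),zt)[0].round(4),onplane(P,(uv[k].min(0)+uv[k].max(0))/2,zt)[0].round(4),uv[k].min(0),uv[k].max(0))
# yaw: green sled left/right edges, board left edge, scale near edge
hsv=cv2.cvtColor(im,cv2.COLOR_BGR2HSV); g=cv2.inRange(hsv,np.array(HS["green"][0]),np.array(HS["green"][1])); g[:,:]*=1
w=((hsv[...,1]<60)&(hsv[...,2]>150))
# left rail centreline rows 60..290 (rail top z unknown; direction only)
L=[(np.nonzero(w[r,255:285])[0].mean()+255,r) for r in range(60,290,5) if w[r,255:285].any()]
A=onplane(P,np.array(L),.03); p=np.polyfit(A[:,1],A[:,0],1); print("rail yaw deg",-np.degrees(np.arctan(p[0])), A[0],A[-1])
E_=[(c,np.nonzero(w[:40,c])[0].max()) for c in list(range(265,345,4))+list(range(375,425,4))]
A=onplane(P,np.array(E_),.15); p=np.polyfit(A[:,0],A[:,1],1);print("scale edge yaw",np.degrees(np.arctan(p[0])),np.polyval(p,.555))
b=[(np.nonzero(d[r,380:560]<0)[0],r) for r in ()]
print("needle",[ (r,np.nonzero(hsv[r,415:450,2]<50)[0]+415) for r in (8,14,18,40,60)])
n=onplane(P,np.array([(434.,10.),(430.,65.)]),.161);print(n)
E
```

```text
[[1.0, -0.004, -0.005, 0.45], [-0.005, -0.956, -0.293, 0.101], [-0.003, 0.293, -0.956, 0.439]]
yellow 489 [ 0.4965 -0.0802  0.1032] [ 0.4966 -0.0803  0.103 ] [ 0.4968 -0.0806  0.103 ] [315 282] [340 306]
orange 1501 [0.5507 0.1087 0.2274] [0.5509 0.1088 0.227 ] [0.5511 0.1086 0.227 ] [445  71] [490 109]
red 254 [0.5031 0.163  0.1578] [0.5033 0.1632 0.157 ] [0.5033 0.1631 0.157 ] [352   0] [365  18]
rail yaw deg -0.13900073930799745 [0.43936657 0.14489427 0.03      ] [ 0.43858235 -0.10770144  0.03      ]
scale edge yaw 0.059539938668577555 0.15756362313854502
needle [(8, array([432, 433, 434, 435, 436])), (14, array([431, 432, 433, 434, 435])), (18, array([431, 432, 433, 434, 435])), (40, array([428, 429, 430, 431, 432, 433])), (60, array([426, 427, 428, 429, 430, 431]))]
[[0.55299436 0.16152647 0.161     ]
 [0.55406129 0.12732673 0.161     ]]
```

```bash
python3 -m crank '[0.085,0.02,0.05,0,0,0,0, 0.085,0.047,0.107,0.01,0,0,0, 0.085,0.047,0.107,0.06,0,0,0, 0.085,0.047,0.107,0.11,0,0,0, 0.085,0.047,0.107,0.16,0,0,0, 0.085,0.047,0.107,0.2,0,0,0, 0.085,0.047,0.107,0.234,0,0,0, 0.085,0.047,0.107,0.234,0,0,0, 0,0.047,0.107,0.234,0,0,0, 0,0.047,0.107,0.234,0,0,0, 0,0.047,0.107,0.234,0,0,0, 0,0.047,0.107,0.234,0,0,0]' 40; python3 -m crank '[0,0,0,0,0,0,0, 0,0,0,0,0,0,0]'
```

```text
time: 3.15
ee_pos: [0.4971, -0.0765, 0.2372]
orientation: [0.0, 1.0, -0.0, 0.001]
force: [-0.5, 0.6, 5.4]
width: 0.293
time: 3.4
ee_pos: [0.4972, -0.0765, 0.2372]
orientation: [0.0, 1.0, -0.0, 0.001]
force: [-1.0, 1.0, 6.3]
width: 0.292
```

```bash
python3 -m crank '[0,0,-0.015,0,0,0,0, 0,0,-0.035,0,0,0,0, 0,0,-0.055,0,0,0,0, 0,0,-0.068,0,0,0,0, 0,0,-0.072,0,0,0,0, 0,0,-0.072,0,0,0,0]'; python3 -m crank '[0,0,-0.004,0,0,0,0, 0,0,-0.004,0,0,0,0]'; python3 -m crank '[0,0,-0.004,0,0,0,0, 0,0,-0.004,0,0,0,0]'
```

```text
time: 4.15
ee_pos: [0.4974, -0.0041, 0.2372]
orientation: [-0.0, 1.0, -0.0, 0.001]
force: [-0.2, 2.1, 5.9]
width: 0.297
time: 4.4
ee_pos: [0.4974, -0.0004, 0.2372]
orientation: [0.0, 1.0, -0.0, 0.001]
force: [0.3, 0.9, 5.8]
width: 0.295
time: 4.65
ee_pos: [0.4974, 0.0035, 0.2372]
orientation: [0.0, 1.0, -0.0, 0.001]
force: [-0.1, -0.3, 6.4]
width: 0.291
```

```bash
python3 -m crank '[0,0,-0.004,0,0,0,0, 0,0,-0.004,0,0,0,0]'; python3 -m crank '[0,0,-0.003,0,0,0,0, 0,0,-0.003,0,0,0,0]'
python3 - <<'E'
from h import *
n="wrist";im,d,P=snap(n); cv2.imwrite(f"pics/{n}1.png",im); print(P["T"][:3,3])
X,uv=cloud(im,d,P,"yellow",[(.3,-.4,.02),(.9,.3,.3)]); print(len(X), X.max(0) if len(X) else 0)
for n in("scene","side"):
    im,d,P=snap(n); cv2.imwrite(f"pics/{n}1.png",im)
    f=np.load(f"{n}0.npz",allow_pickle=True)
    for a,b in((f["im"],f["d"]),(im,d)):
        X,uv=cloud(a,b,P,"green",[(.42,-.2,.014),(.58,.2,.03)]); print(n,len(X),np.percentile(X[:,1],[1,99]).round(4))
E
```

```text
time: 4.9
ee_pos: [0.4974, 0.0058, 0.2372]
orientation: [0.003, 1.0, 0.0, 0.001]
force: [-0.9, -12.9, 5.3]
width: 0.294
time: 5.15
ee_pos: [0.4975, 0.0069, 0.2372]
orientation: [0.006, 1.0, 0.001, 0.001]
force: [-1.4, -26.4, 3.3]
width: 0.293
[0.49704964 0.08058997 0.206462  ]
8652 [0.509934   0.01280733 0.10594456]
scene 1306 [-0.0999  0.0733]
scene 1155 [-0.0189  0.0992]
side 676 [-0.0929  0.0811]
side 576 [-0.0153  0.1619]
```

View pics/side1.png

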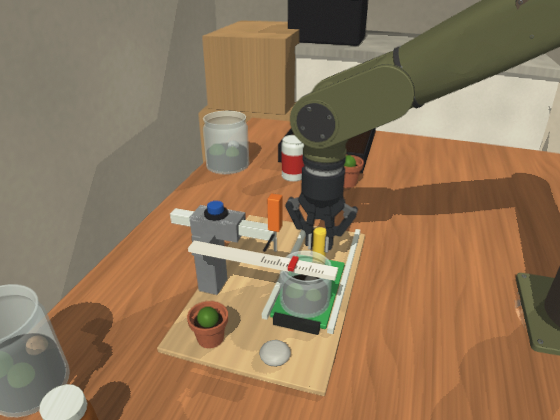

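The sled moved about 81 mm and now presses on the stop with 26 N, and the side view shows it against the black stop at (297,323). I'll release it, lift, and look at the button.

```bash
python3 -m crank '[0.085,0,0.003,0,0,0,0, 0.085,0,0.004,0,0,0,0, 0.085,0,0.004,0,0,0,0, 0.085,0,0.004,0,0,0,0, 0.085,0,0.004,-0.05,0,0,0, 0.085,0,0.004,-0.11,0,0,0, 0.085,0,0.004,-0.17,0,0,0, 0.085,0,0.004,-0.23,0,0,0, 0.085,0.06,0.004,-0.24,0,0,0, 0.085,0.12,-0.01,-0.24,0,0,0, 0.085,0.13,-0.03,-0.24,0,0,0, 0.085,0.13,-0.03,-0.24,0,0,0]' 
python3 -m crank '[0,0,0,0,0,0,0, 0,0,0,0,0,0,0, 0,0,0,0,0,0,0, 0,0,0,0,0,0,0, 0,0,0,0,0,0,0]'
python3 - <<'E'
from h import *
s=env.observe(); print(s["ee_pos"],s["joint_pos"].round(3),s["width"])
n="wrist";im,d,P=snap(n); cv2.imwrite(f"pics/{n}2.png",im); np.savez("wrist2.npz",im=im,d=d,P=P)
for col,zt in(("yellow",.103),("orange",.227),("red",.157),("blue",.195)):
    X,uv=cloud(im,d,P,col,[(.3,-.4,.02),(.9,.3,.3)])
    k=abs(X[:,2]-zt)<.004
    if k.sum(): print(col,k.sum(),X[k].mean(0).round(4),onplane(P,(uv[k].min(0)+uv[k].max(0))/2,zt)[0].round(4),uv[k].min(0),uv[k].max(0))
E
```

```text
time: 6.8
ee_pos: [0.6269, 0.042, 0.4747]
orientation: [-0.0, 1.0, 0.001, -0.001]
force: [-0.7, -0.2, -0.3]
width: 0.994
time: 7.42
ee_pos: [0.6265, 0.0405, 0.4758]
orientation: [-0.0, 1.0, -0.0, 0.0]
force: [-0.4, -0.5, -0.1]
width: -0.002
[0.62646637 0.04045856 0.47584698] [-0.021  0.041  1.619  0.     1.481 -0.021] -0.002139043001175196
yellow 538 [ 0.4982 -0.      0.1037] [ 4.979e-01 -4.000e-04  1.030e-01] [134 216] [161 241]
orange 1306 [0.5534 0.1086 0.2279] [0.5533 0.1084 0.227 ] [132  98] [171 134]
red 612 [0.5049 0.1709 0.1579] [0.5044 0.171  0.157 ] [97  0] [115  41]
blue 1443 [0.6572 0.1084 0.1957] [0.6573 0.1082 0.195 ] [307  94] [349 136]
```

View pics/wrist2.png

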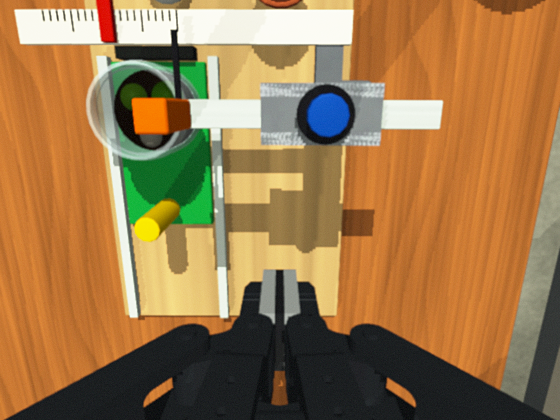

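The wrist view shows the sled home with its post at jig y ≈ -108.5, and the blue button at (327,115), which is world (0.657, 0.108). I'll go above the button with shut fingers and press.

```bash
python3 -m crank '[0,0.015,-0.034,0,0,0,0, 0,0.031,-0.068,0,0,0,0, 0,0.031,-0.068,0.03,0,0,0, 0,0.031,-0.068,0.06,0,0,0, 0,0.031,-0.068,0.085,0,0,0, 0,0.031,-0.068,0.098,0,0,0, 0,0.031,-0.068,0.098,0,0,0, 0,0.031,-0.068,0.098,0,0,0]'; python3 -m crank '[0,0,0,0.008,0,0,0, 0,0,0,0.012,0,0,0, 0,0,0,0.012,0,0,0]';  python3 -m crank '[0,0,0,0.003,0,0,0, 0,0,0,0.003,0,0,0]'; python3 -m crank '[0,0,0,0.002,0,0,0, 0,0,0,0.002,0,0,0]'
```

```text
time: 8.48
ee_pos: [0.658, 0.1086, 0.3793]
orientation: [-0.0, 1.0, -0.0, 0.001]
force: [-0.3, -0.2, 0.4]
width: -0.001
time: 8.85
ee_pos: [0.6577, 0.1086, 0.3659]
orientation: [-0.0, 1.0, -0.0, 0.0]
force: [1.4, 0.5, 1.4]
width: -0.001
time: 9.1
ee_pos: [0.6577, 0.1086, 0.363]
orientation: [-0.0, 1.0, -0.0, 0.0]
force: [0.0, -0.1, 3.3]
width: -0.003
time: 9.35
ee_pos: [0.6577, 0.1086, 0.3608]
orientation: [-0.0, 1.0, -0.0, 0.0]
force: [0.6, -0.6, 3.2]
width: -0.006
```

```bash
for i in 1 2 3; do python3 -m crank '[0,0,0,0.0015,0,0,0, 0,0,0,0.0015,0,0,0]' | egrep 'ee_pos|force'; done
```

```text
ee_pos: [0.6578, 0.1086, 0.3604]
force: [-1.0, 0.1, 6.2]
ee_pos: [0.6577, 0.1086, 0.3603]
force: [-3.8, -1.5, 12.2]
ee_pos: [0.6577, 0.1086, 0.3603]
force: [-7.3, -0.8, 15.9]
```

The button reached its hard stop with 16 N and the tip at z 0.187, so it is fully down. Next I lift, open, move over the knob and check.

```bash
python3 -m crank '[0,0,0,-0.04,0,0,0, 0.085,0,0,-0.09,0,0,0, 0.085,-0.05,0,-0.1,0,0,0, 0.085,-0.104,0,-0.1,0,0,0, 0.085,-0.104,0,-0.1,0,0,0, 0.085,-0.104,0,-0.1,0,0,0]'
python3 - <<'E'
from h import *
n="wrist";im,d,P=snap(n); cv2.imwrite(f"pics/{n}3.png",im); print(env.observe()["ee_pos"])
for col,zt in(("yellow",.103),("orange",.227),("red",.157),("blue",.187)):
    X,uv=cloud(im,d,P,col,[(.3,-.4,.02),(.9,.3,.3)])
    k=abs(X[:,2]-zt)<.006
    if k.sum(): print(col,k.sum(),X[k].mean(0).round(4),onplane(P,(uv[k].min(0)+uv[k].max(0))/2,zt)[0].round(4),uv[k].min(0),uv[k].max(0))
E
```

```text
time: 10.85
ee_pos: [0.5537, 0.1086, 0.4557]
orientation: [0.0, 1.0, -0.0, -0.0]
force: [0.1, 0.1, 0.5]
width: 0.995
[0.55421589 0.10862011 0.45590402]
yellow 538 [0.4979 0.0011 0.1032] [0.4983 0.001  0.103 ] [210 288] [236 313]
orange 1193 [0.5526 0.1102 0.2275] [0.5528 0.1103 0.227 ] [262 221] [296 256]
red 568 [0.5044 0.1729 0.158 ] [0.5041 0.1728 0.157 ] [202  98] [217 141]
blue 1471 [0.6565 0.1092 0.1869] [0.6566 0.1091 0.187 ] [412 199] [456 241]
```

View pics/wrist3.png

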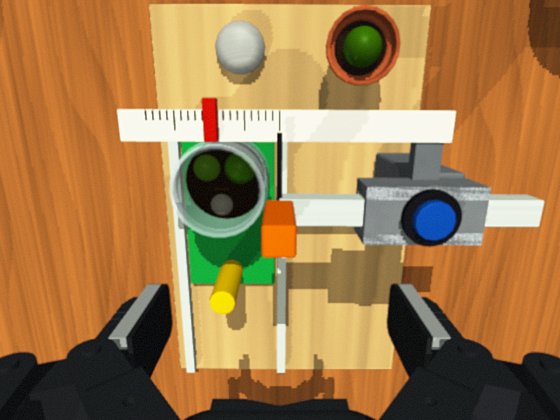

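The view shows the button down (top at z 0.187), the knob centred between the jaws at (279,238), the clip at (210,119) and the needle at column 280. I'll descend and grip.

```bash
python3 -m crank '[0.085,-0.001,-0.001,0.03,0,0,0, 0.085,-0.001,-0.001,0.06,0,0,0, 0.085,-0.001,-0.001,0.085,0,0,0, 0.085,-0.001,-0.001,0.096,0,0,0, 0.085,-0.001,-0.001,0.096,0,0,0, 0,-0.001,-0.001,0.096,0,0,0, 0,-0.001,-0.001,0.096,0,0,0, 0,-0.001,-0.001,0.096,0,0,0, 0,-0.001,-0.001,0.096,0,0,0, 0,-0.001,-0.001,0.096,0,0,0]' 40; python3 -m crank '[0,-0.01,0,0,0,0,0, 0,-0.02,0,0,0,0,0, 0,-0.03,0,0,0,0,0, 0,-0.04,0,0,0,0,0, 0,-0.04,0,0,0,0,0]'
python3 - <<'E'
from h import *
for n in("wrist","scene"):
    im,d,P=snap(n); cv2.imwrite(f"pics/{n}4.png",im); np.savez(f"{n}4.npz",im=im,d=d,P=P)
    for col,zt in(("orange",.227),("red",.157)):
        X,uv=cloud(im,d,P,col,[(.3,.05,.02),(.9,.3,.3)])
        k=abs(X[:,2]-zt)<.006
        if k.sum(): print(n,col,k.sum(),X[k].mean(0).round(4),onplane(P,(uv[k].min(0)+uv[k].max(0))/2,zt)[0].round(4),uv[k].min(0),uv[k].max(0))
E
```

```text
time: 12.15
ee_pos: [0.5529, 0.1096, 0.361]
orientation: [-0.0, 1.0, -0.0, 0.001]
force: [2.2, -0.9, 0.9]
width: 0.227
time: 12.78
ee_pos: [0.5122, 0.1098, 0.3609]
orientation: [-0.0, 1.0, -0.0, 0.001]
force: [3.8, 0.9, 3.0]
width: 0.232
wrist orange 3705 [0.512  0.1112 0.2272] [0.5006 0.1113 0.227 ] [178 307] [310 371]
wrist red 1341 [0.5042 0.1733 0.158 ] [0.504  0.1731 0.157 ] [252  97] [272 162]
scene orange 12 [0.5126 0.1024 0.2262] [0.5135 0.1049 0.227 ] [328 146] [335 150]
scene red 30 [0.5065 0.1777 0.1581] [0.505  0.1774 0.157 ] [360 165] [368 168]
```

View pics/wrist4.png

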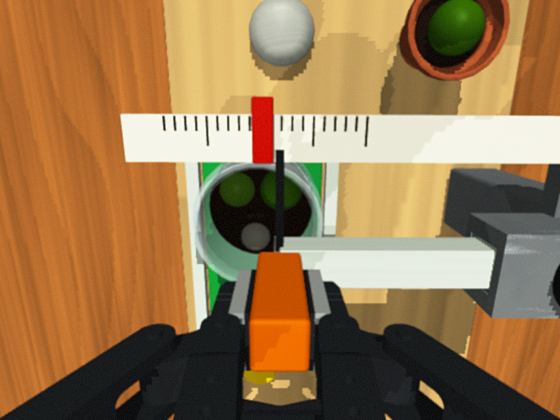

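The arm follows: the needle tip is at (280,152) and the clip centre at (262,130). I'll measure the remaining offset.

```bash
cat >> h.py <<'E'
def offset(im,d,P):
    g=cv2.cvtColor(im,cv2.COLOR_BGR2HSV)[...,2]
    X,uv=cloud(im,d,P,"red",[(.3,.05,.02),(.9,.3,.3)]); k=abs(X[:,2]-.157)<.005; uv=uv[k]
    c=onplane(P,(uv.min(0)+uv.max(0))/2,.157)[0]
    N=[]
    for r in range(153,163):
        q=np.nonzero(g[r,230:330]<45)[0]+230
        if len(q): N.append((q.mean(),r,len(q)))
    N=np.array(N); n=onplane(P,N[:,:2],.161)
    return c,n.mean(0),N[:,2],n[:,0].std(), (n.mean(0)-c)[0]
E
python3 - <<'E'
from h import *
f=np.load("wrist4.npz",allow_pickle=True); print(offset(f["im"],f["d"],f["P"].item()))
E
```

```text
(array([0.50402385, 0.17314968, 0.157     ]), array([0.51200179, 0.16101053, 0.161     ]), array([6., 6., 6., 6., 6., 6., 6., 6., 6., 6.]), np.float64(2.2911441528217156e-06), np.float64(0.007977937288531467))
```

```bash
python3 -m crank '[0,-0.004,0,0,0,0,0, 0,-0.008,0,0,0,0,0, 0,-0.008,0,0,0,0,0, 0,-0.008,0,0,0,0,0, 0,-0.008,0,0,0,0,0]' 40
python3 - <<'E'
from h import *
im,d,P=snap("wrist"); cv2.imwrite("pics/wrist5.png",im); 
try: print(offset(im,d,P))
except Exception as e: print(e)
E
```

```text
time: 13.5
ee_pos: [0.5051, 0.1097, 0.3609]
orientation: [-0.0, 1.0, -0.0, 0.001]
force: [4.4, 2.0, 5.4]
width: 0.226
(array([0.50413303, 0.17318442, 0.157     ]), array([0.50494766, 0.16103578, 0.161     ]), array([7., 7., 7., 7., 7., 8., 8., 8., 8., 8.]), np.float64(0.00011138732240274237), np.float64(0.0008146269769621073))
```

View pics/wrist5.png

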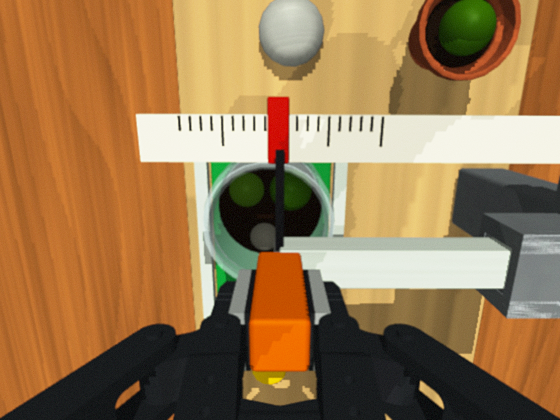

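The needle at (280,152) now lies on the clip at (278,130), 0.8 mm off. One small trim and a settling hold, then I hand it in.

```bash
python3 -m crank '[0,-0.0008,0,0,0,0,0, 0,-0.0008,0,0,0,0,0, 0,-0.0008,0,0,0,0,0, 0,-0.0008,0,0,0,0,0, 0,-0.0008,0,0,0,0,0, 0,-0.0008,0,0,0,0,0, 0,-0.0008,0,0,0,0,0, 0,-0.0008,0,0,0,0,0]'
python3 - <<'E'
from h import *
for i in range(2):
    im,d,P=snap("wrist"); c,n,_,_,o=offset(im,d,P); print(c,n,o)
n="side";im,d,P=snap(n); f=np.load("side0.npz",allow_pickle=True)
for a,b in((f["im"],f["d"]),(im,d)):
    X,uv=cloud(a,b,P,"red",[(.4,.1,.15),(.9,.3,.165)]); print("clip side",X.mean(0).round(4))
s=env.observe(); print(s["ee_pos"],s["width"],s["force"])
if abs(o)<.0025: env.finish_job(); print("done")
E
```

```text
time: 14.55
ee_pos: [0.5043, 0.1098, 0.3609]
orientation: [-0.0, 1.0, -0.0, 0.001]
force: [4.8, 2.6, 5.1]
width: 0.229
[0.50429068 0.1731893  0.157     ] [0.50385523 0.16103872 0.161     ] -0.0004354436868154732
[0.50429053 0.17318933 0.157     ] [0.50385509 0.16103875 0.161     ] -0.0004354443770223648
clip side [0.5042 0.1786 0.1566]
clip side [0.5042 0.1791 0.1566]
[0.50428035 0.1097455  0.36093485] 0.2309331311141675 [3.90279088 2.50441413 4.99070587]
the job is handed in; nothing more can be done
done
```

The job is handed in at about 14.7 s of the 56 s allowed; no verdict was reported.

- **Sled:** I gripped the yellow post and slid the sled about 80 mm to the stop, reaching 26 N against it. The post measured afterwards at jig y of about -108 to -109 mm, where -110 is home. I did not measure it again after gripping the knob.
- **Lock button:** I pressed it to its hard stop at 16 N. The wrist camera measured its top at z 0.187 m, which is fully down.
- **Arm:** I drew it out by the orange knob, about 48 mm. The last wrist picture put the index 0.4 mm from the clip's middle, and the fingers still held the knob at a 40 N grip setting.
- **Clip and other things:** The side view showed the clip within 0.5 mm of where it started. I ran no numerical check on the other loose things. The pot and pebble on the jig looked undisturbed in the last picture.
- **Disagreements:** The scene and side cameras differed by about 5 mm in y at the start. I used the close wrist views for the grips and the final setting, and those agreed to about 2 mm.

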